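# Set and lock the rotary inspection table

## Task

Crank the black handwheel of the rotary inspection table until the turntable's red pointer points straight at the green index post (not the grey one) and let go of the wheel; then swing the orange clamp lever clockwise all the way to its stop to lock the table. Turn the table only by its handwheel, never by pushing the turntable or the part on it, and leave the reference sphere and the black jigs standing where they are.

Things in the scene. Friction and masses are not known exactly. Their poses are not given: they have to be found in the camera images.
- stage: fixed steel base plate, 340 x 530 x 14 mm (x from -170 to 170, y from -280 to 250 in its frame), origin on its underside, z up; its front (-x) faces the robot, turned a little. It carries a handwheel at (0, -100) mm, the turntable at (0, 110) mm and the clamp lever pivot at (0, 205) mm. Under the wheel stands a grey gearbox 75 x 75 mm, up to 60 mm above the bench
- handwheel: horizontal handwheel. Black rim: torus of mean radius 68 mm, 14 mm thick; three 10 mm aluminium spokes at 0, 120, 240 degrees from its x axis; hub 32 mm across, 24 mm high. Origin at its centre, mid-rim, 100 mm above the bench; z up; the frame turns with the wheel, white dot on the rim at its x axis (at start near the plate's +x). Turns 7.5 rad either way; takes about 3 N at the rim
- turntable: aluminium disc 132 mm across, top 59 mm above the bench, with a black part on it up to 88 mm (within 43 mm of the axis). Origin on its axis, 45 mm above the bench; z up; its x axis is the direction of the red pointer, 80 mm long. Geared to the handwheel: turns the same way by a fifth of the wheel's angle. At start it points roughly to the plate's -x, towards the robot
- index_post: fixed upright post with a green stem 14 mm across on a 26 mm steel foot, 56 mm high, standing on the plate 85 to 150 mm from the turntable's axis; origin at the centre of its underside; which side of the pointer it is on varies
- index_top (a point): top centre of the green index post
- spare_post: the same post with a grey stem, on the other side of the pointer; not to be used
- clamp_lever (a joint): angle of the orange clamp lever about its upright pivot: 0 = open, pointing along the plate's +y; grows clockwise seen from above; 1.57 = at its stop, clamped, pointing along the plate's +x. Starts between 0 and 0.35; takes about 2 N at the knob
- lever_pivot (a point): point on the pivot axis of the clamp lever, 84 mm above the bench
- lever_knob (a point): upright round orange knob at the lever's end, 18 mm across, from 56 to 98 mm above the bench, 65 mm from the pivot; the point is on its axis 84 mm above the bench
- ref_sphere: loose bystander: white ball 25 mm across on a 12 mm steel stem, 185 mm tall in all, on a round steel foot 56 mm across and 25 mm high; origin at the centre of its underside; stands close to the wheel in front of it, beyond it or at its outer (-y) side
- jig_post: loose bystander: black upright knob 24 mm across on a 46 mm square base 18 mm high, 96 mm tall; origin at the centre of its underside; stands in another of those three places
- jig_block: loose bystander: low black jig 56 x 50 x 42 mm with an orange insert; origin at the centre of its underside; in the remaining place

How it is judged:
On the way, in this order (a step that is already met when the one before it is completed fails the run):
1. the pointer points at the green post within 4 mm and the wheel is let go and at rest (y of index_top in the frame of turntable between -0.004 and 0.004 m and x of index_top in the frame of turntable above 0 m and angular speed of handwheel below 0.05 rad/s and contact force between the fingers and handwheel below 0.2 N), for 0.3 s.
2. the clamp lever is swung to its stop (value of joint clamp_lever above 1.45 rad), for 0.2 s.
At the end, for the whole second after the job is handed in: The line of the red pointer passes within 4 mm of the green post's axis, on the pointer's side; the clamp lever is past 1.45 rad (stop at 1.57); wheel at rest; the reference sphere, jig post and jig block are upright and within 20 mm of where they stood (y of index_top in the frame of turntable between -0.004 and 0.004 m and x of index_top in the frame of turntable above 0 m and value of joint clamp_lever above 1.45 rad and angular speed of handwheel below 0.05 rad/s and distance of each of ref_sphere, jig_post, jig_block from where it was at the start of the episode below 0.02 m and angle between each of ref_sphere, jig_post, jig_block's own z axis and vertical below 0.2 rad); the robot touches nothing.
It fails at once if the reference sphere is shoved more than 20 mm or tipped (distance of ref_sphere from where it was at the start of the episode above 0.02 m or angle between ref_sphere's own z axis and vertical above 0.2 rad).
It fails at once if the jig post is shoved more than 20 mm or tipped (distance of jig_post from where it was at the start of the episode above 0.02 m or angle between jig_post's own z axis and vertical above 0.2 rad).
It fails at once if the jig block is shoved more than 20 mm or tipped (distance of jig_block from where it was at the start of the episode above 0.02 m or angle between jig_block's own z axis and vertical above 0.2 rad).
It fails at once if the turntable or the part on it is pushed directly by the robot (over 3 N) (contact force between any of the fingers, the arm and turntable above 3 N).
It also fails if it takes over 72 s, if anything falls off the work surface, if the arm or the gripper's body presses on something with over 40 N, if the wrist force passes 120 N, or if a joint passes its speed limit or range.

## Robot

A 7-joint arm with a two-finger parallel gripper is mounted at the origin on the work surface. World frame = base frame: x ahead of the robot, y to its left, z up, the work surface at z = 0. Lengths are in m, angles in rad, forces in N, time in s.
With the tool pointing down it reaches from about 0.425 to 0.925 m from the base axis. Payload 6.8 kg.
Tool frame: the origin (TCP) lies at the very end of the fingers, on their centre line; the grasp point (between the pads) lies bot.grip_depth behind it (bot.grip_depth is the distance from the TCP to the grasp point, in m); z points along the fingers, y is the line along which they close (so a half turn about z gives the same grasp; the last joint's range is limited). The gripper opens to 85 mm and grips with 20 to 120 N. Pads are 22 mm wide; open, the fingers measure 114 mm over their backs; the gripper's body (76 mm by 85 mm) begins 54 mm behind the grasp point. The pads swing forward as they close: fully open they stand 13 mm farther back than shut.
Start: joints at [1.059, 0.477, 0.022, 1.555, -0.011, 1.109, -0.083], TCP at [0.265, -0.621, 0.231] pointing down, gripper open.
Joint ranges: [-2.96, 2.96], [-0.34, 2.1], [-1.41, 1.46], [0.24, 2.44], [-1.37, 4.51], [0.17, 1.92], [-2.96, 2.96]. Speed limits (rad/s): [2.39, 2.39, 3.14, 3.14, 3.14, 3.14, 3.14].

## Interface

Orientations are given as a unit quaternion [w, x, y, z].
In Python, from station import bot gives the robot as it stands.
- The arm moves only by the tool send_rows, never from a script. Its arguments are lists of equal length, an entry for each row: "slide": the shift along the tool's x, y, z in mm, a list of three; "roll": the turn about the tool's z in degrees; "claw": the opening, from 0 (shut) to 1 (fully open). A call has exactly 8 rows; each row is the pose to reach, as a shift and turn from the pose commanded when the call began, along the tool's axes at that moment; what a row does not reach only later rows make up. A row lasts 1/12 s, in which the tool goes at most 41.7 mm and 7.16 degrees, less where a joint would pass 70% of its speed; a pose out of reach is approached as far as the arm can. A call with a gripper value outside its range is refused whole. The fingers move at their own pace and stop on an object; "force" is the grip in N (left out, the last holds). Time passes only in rows, so rows that repeat a pose let the fingers close, or fill a call up. It gives the time, the measured TCP pose, the force, the opening and the grip force at its end, in the units of the state.
- bot.get_obs(): the state, without advancing time (a new reading comes with each control period).
- bot.read_camera(name): name is "side" or "top"; returns the picture (420x560x3 uint8, red, green, blue); there is no depth.
- bot.camera_model(name): a dict with "camera_matrix" (3x3 intrinsics, pixels), "D" ([k1, k2, p1, p2, k3] as OpenCV has them; the pictures are not rectified), "camera_from_world" (4x4, takes a point from world to camera coordinates). Camera axes: x right, y down, z forward; pixel columns grow to the right and rows downward; lengths in m; the calibration is good to about 2 mm. A picture is of the moment at which its call begins. camera_model takes no time and is no camera call.
- bot.hand_in(): hands the job in; it is judged then, once.
The state is a dict: "t": time; "q": joint angles; "joint_vel": joint speeds; "joint_torque": joint torques, N m; "eef_pos": TCP position; "tool_rot": TCP orientation; "contact_force": force on the tool from outside, world axes, zero at the start; "torque": the same for the moment, N m; "gripper_width": opening from 0.0 (shut) to 1.0 (fully open); "grasp_force": force on a finger pad.
Only numpy, scipy, OpenCV 4.12 (cv2) and the standard library are available. Lean on these libraries where they do the work, as an engineer would, in place of code of your own. Each camera call takes 0.05 s, during which the arm holds its last target. There are 200 camera calls.

## Working session

There is one attempt and no reset: what is moved stays moved. The work goes in short steps, Python scripts to look and compute and a tool call to move; the robot and the scene stay as the last step left them, time stands still between calls to the robot, and variables do not carry over. Pictures are saved under pics/ and viewed, at most 10 in all, crops included, and the job is handed in when it is done.

Besides the shell and the picture viewer there is one more tool, called after "Call:" as name(argument=value, ...), one argument or row to a line, values as JSON. send_rows: Moves the arm, as the interface text tells. Its arguments: {"type":"object","properties":{"slide":{"type":"array","items":{"type":"array","items":{"type":"number"}}},"roll":{"type":"array","items":{"type":"number"}},"claw":{"type":"array","items":{"type":"number"}},"force":{"type":"number"}},"required":["slide","roll","claw"]}

```bash
mkdir -p pics; ls; python3 - <<'E'
from station import bot
import cv2
for n in("side","top"):
    im=bot.read_camera(n); cv2.imwrite(f"pics/{n}0.png",im[...,::-1])
    m=bot.camera_model(n); print(n,m)
print(bot.get_obs(),bot.grip_depth)
E
```

```text
pics
side {'camera_matrix': array([[422.60239579,   0.        , 279.51790271],
       [  0.        , 422.60239579, 210.9630153 ],
       [  0.        ,   0.        ,   1.        ]]), 'D': array([-0.06363605,  0.        ,  0.        ,  0.        ,  0.        ]), 'camera_from_world': array([[-0.86288636, -0.50534684,  0.00719045,  0.49507912],
       [-0.33730356,  0.56523864, -0.75281578,  0.20836699],
       [ 0.37636875, -0.65201983, -0.658192  ,  0.65201764],
       [ 0.        ,  0.        ,  0.        ,  1.        ]])}
top {'camera_matrix': array([[481.59285011,   0.        , 281.48027174],
       [  0.        , 481.59285011, 200.60521786],
       [  0.        ,   0.        ,   1.        ]]), 'D': array([-0.02553089,  0.        ,  0.        ,  0.        ,  0.        ]), 'camera_from_world': array([[ 0.00967448, -0.99992928,  0.00691593,  0.03986988],
       [-0.98171351, -0.01081275, -0.19005702,  0.53829907],
       [ 0.19011836, -0.00495075, -0.9817487 ,  0.87649012],
       [ 0.        ,  0.        ,  0.        ,  1.        ]])}
{'t': 0.1, 'q': array([ 1.05891286,  0.47772643,  0.02238567,  1.5563349 , -0.01149549,
        1.10932126, -0.08311206]), 'joint_vel': array([ 6.16666628e-04, -1.19604781e-03, -1.15283547e-03, -1.92204518e-03,
       -6.87401144e-05,  1.18744086e-04, -3.42858085e-05]), 'joint_torque': array([ 3.95550480e-03, -5.97765648e+01,  1.61343846e+00, -2.81955224e+01,
        1.28356920e-02,  4.96500594e-03, -8.32924002e-06]), 'eef_pos': array([ 0.26496293, -0.62024349,  0.23042522]), 'tool_rot': array([-7.96115314e-04,  9.79691470e-01,  2.00509186e-01, -2.36844259e-04]), 'contact_force': array([ 0.77290885, -0.87417864, -0.05399094]), 'torque': array([-0.01193602, -0.02963338, -0.07206902]), 'grasp_force': 0.0, 'gripper_width': 1.0029042529823942} 0.0187
```

View pics/side0.png

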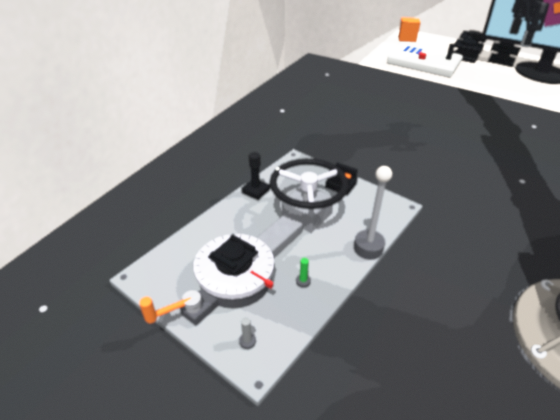

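View pics/top0.png

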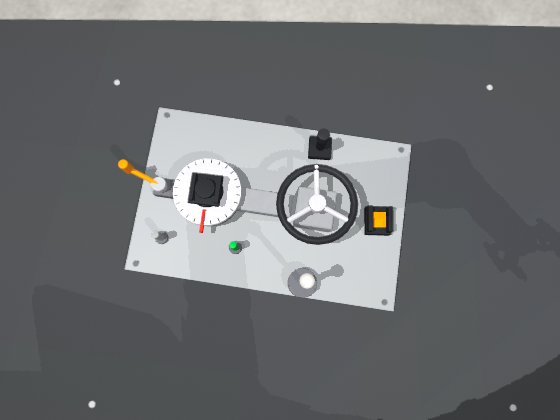

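The top view shows the wheel at about (317,204), its white dot at (316,167), the turntable at (207,190), the red pointer down to (202,230), green post at (234,246), grey post at (161,237) and the lever knob at (124,165). The sphere is at (307,281) in front, the jig post at (322,140) beyond, and the block at (379,220) on the outer side. The wheel has to turn counter-clockwise.

```bash
cat > h.py <<'E'
import numpy as np, cv2
from station import bot
M={n:bot.camera_model(n) for n in("side","top")}
def ray(n,p):
    m=M[n];T=m["camera_from_world"];R=T[:3,:3]
    u=cv2.undistortPoints(np.array([[p]],float),m["camera_matrix"],m["D"])[0,0]
    return -R.T@T[:3,3], R.T@np.array([u[0],u[1],1])
def plane(n,p,z):
    o,d=ray(n,p); return (o+d*(z-o[2])/d[2])
def tri(ps,pt):
    A=[];b=[]
    for n,p in(("side",ps),("top",pt)):
        o,d=ray(n,p);d=d/np.linalg.norm(d);P=np.eye(3)-d[:,None]*d;A.append(P);b.append(P@o)
    return np.linalg.lstsq(np.vstack(A),np.hstack(b),rcond=None)[0]
def proj(n,X):
    m=M[n];T=m["camera_from_world"]
    return cv2.projectPoints(np.array([X],float),cv2.Rodrigues(T[:3,:3])[0],T[:3,3],m["camera_matrix"],m["D"])[0][0,0]
def mask(im,col):
    h=cv2.cvtColor(im,cv2.COLOR_RGB2HSV);H,S,V=h[...,0],h[...,1],h[...,2]
    s=(S>120)&(V>70)
    return {"red":((H<5)|(H>174))&s,"orange":(H>=7)&(H<22)&s,"green":(H>45)&(H<80)&s}[col].astype(np.uint8)
def blobs(mk,a=8):
    n,l,st,c=cv2.connectedComponentsWithStats(mk)
    return [(st[i].tolist(),c[i].round(1).tolist(),l==i) for i in range(1,n) if st[i][4]>=a]
E
python3 - <<'E'
from h import *
I={n:cv2.imread(f"pics/{n}0.png")[...,::-1].copy() for n in M}
np.set_printoptions(precision=4,suppress=True)
for n in M:
    for c in("red","orange","green"):
        for s,ce,_ in blobs(mask(I[n],c)): print(n,c,s,ce)
# wheel rim in top: dark contours; plate: bright region
g=cv2.cvtColor(I["top"],cv2.COLOR_RGB2GRAY)
pl=(g>110).astype(np.uint8);pl[:60]=0
cs,_=cv2.findContours(cv2.morphologyEx(pl,cv2.MORPH_CLOSE,np.ones((15,15))),cv2.RETR_EXTERNAL,cv2.CHAIN_APPROX_NONE)
c=max(cs,key=cv2.contourArea); ap=cv2.approxPolyDP(cv2.convexHull(c),12,True)[:,0]
print("plate",[(p.tolist(),plane("top",p,.014)[:2].round(4).tolist()) for p in ap])
dk=(g<50).astype(np.uint8)
cs,_=cv2.findContours(dk,cv2.RETR_CCOMP,cv2.CHAIN_APPROX_NONE)
for n in M:
    gg=cv2.cvtColor(I[n],cv2.COLOR_RGB2GRAY); cs,_=cv2.findContours((gg<60).astype(np.uint8),cv2.RETR_CCOMP,cv2.CHAIN_APPROX_NONE)
    for c in cs:
        x,y,w,h=cv2.boundingRect(c)
        if len(c)>60 and w<150 and h<150: e=cv2.fitEllipse(c); print(n,"dark",(x,y,w,h),np.round(np.hstack([e[0],e[1],e[2]]),1))
    cs,_=cv2.findContours((gg>190).astype(np.uint8),cv2.RETR_EXTERNAL,cv2.CHAIN_APPROX_NONE)
    for c in cs:
        x,y,w,h=cv2.boundingRect(c)
        if len(c)>=8 and y>60 and w<150: e=cv2.minAreaRect(c); print(n,"bright",(x,y,w,h))
E
```

```text
side red [553, 2, 5, 10, 12] [553.8, 5.8]
side red [419, 53, 7, 6, 31] [421.9, 55.4]
side red [251, 271, 22, 17, 89] [264.7, 280.5]
side orange [554, 3, 6, 10, 57] [556.5, 7.4]
side orange [399, 18, 21, 23, 408] [408.6, 29.0]
side orange [344, 172, 8, 7, 43] [347.6, 175.0]
side orange [140, 297, 46, 27, 486] [156.1, 309.3]
side green [300, 258, 8, 24, 148] [303.5, 269.4]
top red [199, 210, 7, 23, 74] [202.0, 221.8]
top orange [118, 159, 40, 25, 204] [133.5, 170.6]
top orange [373, 211, 13, 17, 141] [379.2, 218.1]
top green [229, 241, 10, 10, 64] [233.4, 245.4]
plate [([118, 162], [0.6216, 0.3794]), ([159, 107], [0.7412, 0.3027]), ([410, 144], [0.6669, -0.2185]), ([393, 310], [0.3325, -0.172]), ([124, 269], [0.4056, 0.3517])]
side dark (210, 236, 47, 39) [233.4 256.   34.3  40.9  74.2]
side dark (243, 152, 115, 57) [300.4 180.8  47.  110.7  95.7]
side dark (447, 18, 73, 48) [483.6  46.6  39.8  62.9  92. ]
side dark (511, 0, 49, 83) [535.6  41.3  41.9  87.3 169.4]
side bright (545, 339, 15, 9)
side bright (172, 310, 7, 4)
side bright (40, 306, 7, 6)
side bright (518, 287, 42, 92)
side bright (327, 204, 11, 16)
side bright (376, 191, 45, 59)
side bright (288, 191, 13, 8)
side bright (278, 167, 59, 35)
side bright (377, 166, 15, 14)
side bright (260, 150, 43, 32)
top dark (481, 357, 79, 63) [530.8 398.9  38.8  93.1  56.5]
top dark (502, 397, 20, 18) [512.3 405.3  14.3  17.4  53.3]
top dark (364, 206, 29, 29) [377.7 220.1  31.4  31.8  17.6]
top dark (189, 173, 34, 34) [205.6 189.   32.7  35.5  85.1]
top dark (277, 165, 80, 79) [316.6 204.1  73.8  75.4 107.2]
top dark (277, 186, 62, 57) [316.7 203.8  73.3  75.7  95.2]
top dark (308, 136, 24, 24) [319.5 147.9  24.4  25.1  99.9]
top bright (89, 401, 6, 6)
top bright (300, 273, 15, 16)
top bright (120, 166, 5, 2)
top bright (487, 85, 5, 5)
top bright (114, 80, 6, 5)
```

```bash
python3 - <<'E'
from h import *
I={n:cv2.imread(f"pics/{n}0.png")[...,::-1].copy() for n in M}
np.set_printoptions(precision=4,suppress=True)
ey=np.array([.139,.9903]);ex=np.array([ey[1],-ey[0]]);O=np.array([.5386,.0808])
W=O-.1*ey;T=O+.11*ey;L=O+.205*ey;print("plate-based wheel,table,lever",W,T,L)
hull={}
for n in M:
    gg=cv2.cvtColor(I[n],cv2.COLOR_RGB2GRAY); cs,_=cv2.findContours((gg<60).astype(np.uint8),cv2.RETR_CCOMP,cv2.CHAIN_APPROX_NONE)
    X0=277 if n=="top" else 243
    if n=="top":
        c=[c for c in cs if cv2.boundingRect(c)[:3]==(277,165,80)][0]
        e=cv2.fitEllipse(cv2.convexHull(c)); print("rim",n,e,plane(n,e[0],.1))
# table disc: bright circle in top/side
for n,(cx,cy,r) in {"top":(207,190,38),"side":(234,265,48)}.items():
    gg=cv2.cvtColor(I[n],cv2.COLOR_RGB2GRAY)
    b=(gg>150).astype(np.uint8); z=np.zeros_like(b);cv2.circle(z,(cx,cy),r,1,-1)
    if n=="top": 
        pass
t=tri((309,180),(316.7,203)); print("hub tri",t)
print("proj W",[proj(n,[*W,.1]) for n in("side","top")],"T",[proj(n,[*T,.059]) for n in("side","top")],"L",[proj(n,[*L,.084]) for n in("side","top")])
print("green top tri",tri((303.7,259.5),(233.8,244)),"plane",plane("top",(233.7,245),.07), "knob",tri((147,303),(123.5,163.5)),plane("top",(123.5,163.5),.098))
print("sphere",tri((384,174),(307,281)),"jigpost top",tri((254,155),(322.5,134)),"block",tri((347.6,175),(379.2,218.1)))
mk=mask(I["top"],"red");ys,xs=np.nonzero(mk)
P=np.array([plane("top",(x,y),.062)[:2] for x,y in zip(xs,ys)])
vx,vy,x0,y0=cv2.fitLine(P.astype(np.float32),cv2.DIST_L2,0,.01,.01).ravel();
G=plane("top",(233.7,245),.07)[:2]
d=np.array([vx,vy]); d*=np.sign(d@(P.mean(0)-T))
ang=lambda v:np.degrees(np.arctan2(v[1],v[0]))
print("pointer line ang",ang(d),"mean from T",ang(P.mean(0)-T),P.mean(0),"green ang",ang(G-T),G,np.linalg.norm(G-T),"max r",np.linalg.norm(P-T,axis=1).max())
for n,b in(("top",(175,155,240,228)),("side",(185,225,285,310))):
    c=I[n][b[1]:b[3],b[0]:b[2]];cv2.imwrite(f"pics/c_{n}.png",cv2.resize(c,None,fx=4,fy=4,interpolation=cv2.INTER_CUBIC)[...,::-1])
a=cv2.imread("pics/c_top.png");b=cv2.imread("pics/c_side.png");h=max(a.shape[0],b.shape[0])
f=lambda i:cv2.copyMakeBorder(i,0,h-i.shape[0],0,0,cv2.BORDER_CONSTANT)
cv2.imwrite("pics/cc.png",np.hstack([f(a),f(b)]))
E
```

```text
plate-based wheel,table,lever [ 0.5247 -0.0182] [0.5539 0.1897] [0.5671 0.2838]
rim top ((316.72857666015625, 204.111572265625), (78.92318725585938, 80.9264144897461), 103.20245361328125) [ 0.5227 -0.0186  0.1   ]
hub tri [ 0.5226 -0.0184  0.1062]
proj W [array([307.2594, 182.1874]), array([316.5005, 203.0099])] T [array([232.1763, 261.9582]), array([206.3442, 190.8394])] L [array([187.328 , 287.8123]), array([154.4972, 180.6068])]
green top tri [0.451  0.1331 0.0695] plane [0.4495 0.1333 0.07  ] knob [0.5952 0.3402 0.0931] [0.5958 0.3398 0.098 ]
sphere [0.3811 0.0041 0.1874] jigpost top [ 0.6519 -0.0293  0.1115] block [ 0.4987 -0.1445  0.0494]
pointer line ang 174.33418 mean from T 174.8199976907998 [0.4935 0.1952] green ang -151.6174809115609 [0.4495 0.1333] 0.11870372478196449 max r 0.08031619475732318
```

View pics/cc.png

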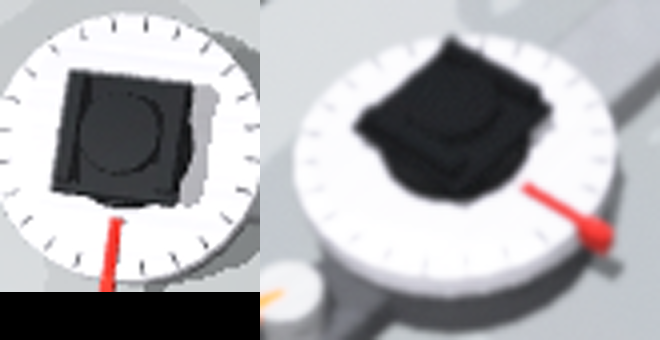

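The crop shows the pointer slightly left of straight down, and the clamp pivot at the table's corner. Measured positions:
- Wheel centre: (0.5235, -0.0185)
- Turntable axis: (0.554, 0.190)
- Turn needed: about +34° at the table, or +169° at the wheel

I'll grasp the rim at -80° and sweep counter-clockwise.

Call:
send_rows(
  slide=[
    [15,-12,0],
    [43,-36,0],
    [72,-60,0],
    [100,-84,0],
    [129,-109,0],
    [158,-133,0],
    [187,-157,0],
    [215,-181,0],
  ],
  roll=[0,0,0,0,0,0,0,0],
  claw=[0.6,0.5,0.5,0.5,0.5,0.5,0.5,0.5],
  force=60,
)

```text
t: 0.77
eef_pos: [0.3922, -0.3678, 0.2311]
tool_rot: [-0.0, 0.98, 0.201, -0.0]
contact_force: [1.1, -0.2, 0.7]
gripper_width: 0.499
grasp_force: 0.0
```

Call:
send_rows(
  slide=[
    [29,-24,0],
    [58,-48,0],
    [87,-72,0],
    [116,-96,0],
    [145,-121,0],
    [174,-146,0],
    [203,-171,0],
    [232,-196,0],
  ],
  roll=[1,3,5,7,9,11,12,13.1],
  claw=[0.5,0.5,0.5,0.5,0.5,0.5,0.5,0.5],
)

```text
t: 1.43
eef_pos: [0.5284, -0.0967, 0.2312]
tool_rot: [0.0, 0.996, 0.087, -0.0]
contact_force: [1.0, -1.3, 0.9]
gripper_width: 0.497
grasp_force: 0.0
```

Call:
send_rows(
  slide=[
    [0,0,0],
    [0,0,0],
    [0,0,0],
    [0,0,0],
    [0,0,0],
    [0,0,0],
    [0,0,0],
    [0,0,0],
  ],
  roll=[0,0,0,0,0,0,0,0],
  claw=[0.5,0.5,0.5,0.5,0.5,0.5,0.5,0.5],
)

```text
t: 2.1
eef_pos: [0.528, -0.099, 0.2314]
tool_rot: [0.0, 0.996, 0.087, 0.0]
contact_force: [0.7, -0.0, 0.6]
gripper_width: 0.5
grasp_force: 0.0
```

```bash
cat >> h.py <<'E'
def tool():
    o=bot.get_obs();w,x,y,z=o["tool_rot"]
    from scipy.spatial.transform import Rotation as R
    r=R.from_quat([x,y,z,w]).as_matrix();return o,r
def goto(X,yang):
    "slide mm and roll deg from the measured pose to X with tool y at yang"
    o,r=tool();a=np.degrees(np.arctan2(r[1,1],r[0,1]))
    print("t",round(o["t"],2),"pos",o["eef_pos"].round(4),"y ang",a.round(2),"q7",o["q"][6].round(2),"w",o["gripper_width"],"slide",(r.T@(np.array(X)-o["eef_pos"])*1000).round(1),"roll",round((a-yang+180)%360-180,2))
E
python3 - <<'E'
from h import *
goto([.5353,-.0855,.083],-80)
im=bot.read_camera("side");im2=bot.read_camera("top");cv2.imwrite("pics/s1.png",im[...,::-1]);cv2.imwrite("pics/a.png",np.hstack([im[100:350,130:460],im2[80:330,200:530]])[...,::-1])
E
```

```text
t 2.1 pos [ 0.528  -0.099   0.2314] y ang -80.03 q7 -1.39 w 0.49959323218662494 slide [  9.5 -12.1 148.4] roll -0.03
```

View pics/a.png

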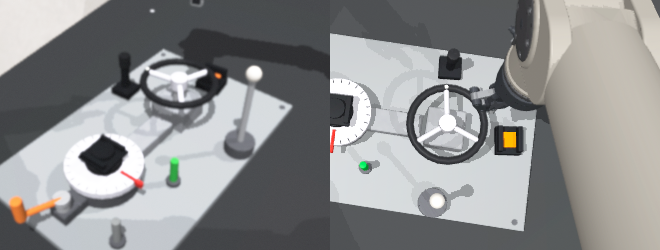

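The gripper is above the wheel's outer side, and the wheel and bystanders are undisturbed (in the side half, wheel at (178,80) and sphere at (253,73)). Next: descend and grip.

Call:
send_rows(
  slide=[
    [9.5,-12,5],
    [9.5,-12,40],
    [9.5,-12,80],
    [9.5,-12,115],
    [9.5,-12,135],
    [9.5,-12,146],
    [9.5,-12,148.4],
    [9.5,-12,148.4],
  ],
  roll=[0,0,0,0,0,0,0,0],
  claw=[0.5,0.5,0.5,0.5,0.5,0.5,0.5,0.5],
)

```text
t: 2.87
eef_pos: [0.5357, -0.0849, 0.083]
tool_rot: [-0.0, 0.996, 0.087, -0.0]
contact_force: [-0.9, -0.7, -0.4]
gripper_width: 0.499
grasp_force: 0.0
```

```bash
python3 - <<'E'
from h import *
goto([.5353,-.0855,.083],-80)
print(bot.get_obs()["contact_force"])
im=bot.read_camera("side");im2=bot.read_camera("top");cv2.imwrite("pics/b.png",cv2.resize(np.hstack([im[100:250,230:430],im2[130:280,240:440]]),None,fx=2,fy=2)[...,::-1])
E
```

```text
t 2.87 pos [ 0.5357 -0.0849  0.083 ] y ang -79.97 q7 -1.49 w 0.49865432260204534 slide [-0.5  0.5  0. ] roll 0.03
[-0.92425548 -0.74025491 -0.38167989]
```

View pics/b.png

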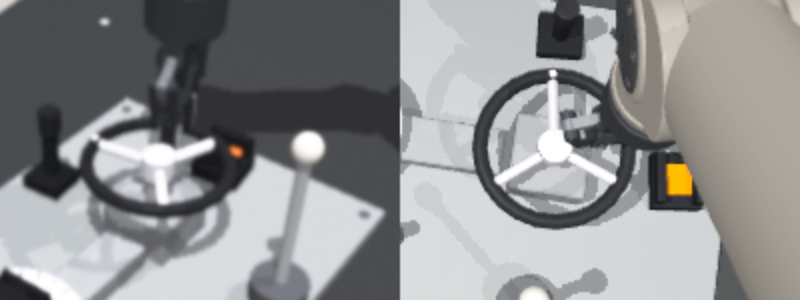

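The inner finger sits between the rim and hub with the rim between the pads (right half, about (600,125)). Close and start cranking.

Call:
send_rows(
  slide=[
    [0,0,0],
    [0,0,0],
    [0,0,0],
    [0,0,0],
    [0,0,0],
    [0,0,0],
    [0,0,0],
    [0,0,0],
  ],
  roll=[0,0,0,0,0,0,0,0],
  claw=[0,0,0,0,0,0,0,0],
  force=50,
)

```text
t: 3.63
eef_pos: [0.5363, -0.0851, 0.0843]
tool_rot: [0.0, 0.996, 0.088, 0.001]
contact_force: [-1.4, -0.3, 6.3]
gripper_width: 0.15
grasp_force: 47.5
```

Call:
send_rows(
  slide=[
    [6.5,-0.3,0],
    [13,-1.2,0],
    [19.3,-2.8,0],
    [25.5,-5,0],
    [31.4,-7.7,0],
    [37,-11,0],
    [42.3,-14.8,0],
    [47.2,-19.1,0],
  ],
  roll=[-5.5,-11,-16.5,-22,-27.5,-33,-38.5,-44],
  claw=[0,0,0,0,0,0,0,0],
)

```text
t: 4.3
eef_pos: [0.5781, -0.057, 0.0842]
tool_rot: [-0.0, 0.89, 0.456, -0.0]
contact_force: [-8.4, 2.8, 11.5]
gripper_width: 0.15
grasp_force: 48.1
```

```bash
cat >> h.py <<'E'
T0=np.array([.5539,.1897])
def pointer(T=T0):
    im=bot.read_camera("top");mk=mask(im,"red");mk[:,:150]=0;mk[:,270:]=0;ys,xs=np.nonzero(mk)
    P=np.array([plane("top",(x,y),.062)[:2] for x,y in zip(xs,ys)])
    if len(P)<20: print("pointer hidden",len(P));return im
    vx,vy,x0,y0=cv2.fitLine(P.astype(np.float32),cv2.DIST_L2,0,.01,.01).ravel();d=np.array([vx,vy]);m=P.mean(0)
    d=d*np.sign(d@(m-T)); g=[c for s,c,_ in blobs(mask(im,"green")) if 180<c[0]<280]
    G=plane("top",g[0],.064)[:2] if g else np.array([.4495,.1333])
    an=lambda v:np.degrees(np.arctan2(v[1],v[0]))%360
    print("n",len(P),"line",an(d).round(2),"via T",an(m-T).round(2),"green",an(G-T).round(2),G.round(4),"offset line->G mm",round(1000*(d[0]*(G-m)[1]-d[1]*(G-m)[0]),2),"T off line mm",round(1000*(d[0]*(T-m)[1]-d[1]*(T-m)[0]),2))
    return im
E
python3 - <<'E'
from h import *
pointer()
goto([.5353,-.0855,.083],-36)
print(bot.get_obs()["contact_force"])
E
```

```text
n 68 line 182.46 via T 183.81 green 207.78 [0.4493 0.1346] offset line->G mm 49.17 T off line mm -1.39
t 4.35 pos [ 0.5788 -0.0559  0.0843] y ang -35.24 q7 -0.87 w 0.14814220185261617 slide [-49.3 -18.5   1.3] roll 0.76
[-4.1796351   1.62322772  9.72287088]
```

Call:
send_rows(
  slide=[
    [6.5,-0.3,0],
    [13,-1.2,0],
    [19.3,-2.8,0],
    [25.5,-5,0],
    [31.4,-7.7,0],
    [37,-11,0],
    [42.3,-14.8,0],
    [47.2,-19.1,0],
  ],
  roll=[-5.5,-11,-16.5,-22,-27.5,-33,-38.5,-44],
  claw=[0,0,0,0,0,0,0,0],
)

```text
t: 5.02
eef_pos: [0.5889, -0.0084, 0.0842]
tool_rot: [-0.001, 0.654, 0.756, -0.002]
contact_force: [-11.9, -1.2, 15.8]
gripper_width: 0.149
grasp_force: 48.8
```

Call:
send_rows(
  slide=[
    [6.5,-0.3,0],
    [13,-1.2,0],
    [19.3,-2.8,0],
    [25.5,-5,0],
    [31.4,-7.7,0],
    [37,-11,0],
    [42.3,-14.8,0],
    [47.2,-19.1,0],
  ],
  roll=[-5.5,-11,-16.5,-22,-27.5,-33,-38.5,-44],
  claw=[0,0,0,0,0,0,0,0],
)

```text
t: 5.68
eef_pos: [0.5636, 0.0341, 0.0842]
tool_rot: [-0.001, 0.324, 0.946, -0.002]
contact_force: [-10.1, -4.4, 16.2]
gripper_width: 0.146
grasp_force: 50.0
```

```bash
python3 - <<'E'
from h import *
im=pointer()
goto([.5353,-.0855,.083],52)
o=bot.get_obs();print(o["contact_force"],o["grasp_force"])
im2=bot.read_camera("side")
for c in("red","green"):
    for s,ce,_ in blobs(mask(im2,c)): print("side",c,s,ce)
cv2.imwrite("pics/d.png",cv2.resize(np.hstack([im2[130:330,190:430],im[130:330,140:380]]),None,fx=1.6,fy=1.6)[...,::-1])
E
```

```text
n 66 line 199.93 via T 200.32 green 207.78 [0.4493 0.1346] offset line->G mm 15.74 T off line mm -0.41
t 5.73 pos [0.5627 0.0348 0.0841] y ang 52.59 q7 0.27 w 0.14896143387053964 slide [ -51.3 -112.2    1.7] roll 0.59
[-10.40793383  -3.5470713   16.98206163] 49.20724980533123
side red [553, 2, 5, 10, 12] [553.8, 5.8]
side red [419, 53, 7, 6, 32] [422.0, 55.5]
side red [257, 264, 24, 8, 65] [272.5, 267.6]
side green [300, 258, 8, 24, 148] [303.5, 269.4]
```

View pics/d.png

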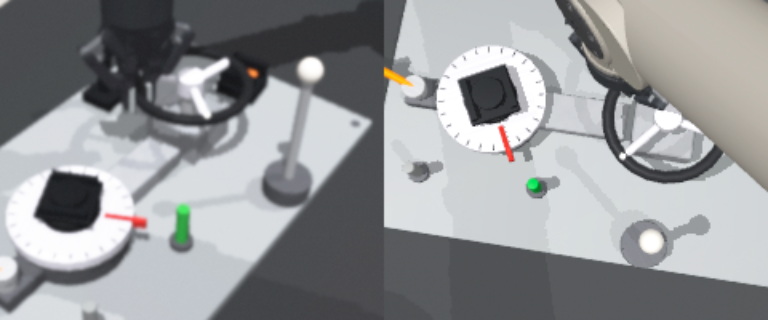

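The side half shows the pointer at (125,220) short of the green post (182,225), with about 38° of wheel left.

Call:
send_rows(
  slide=[
    [5.3,-0.2,0],
    [10.6,-0.8,0],
    [15.9,-1.9,0],
    [21,-3.3,0],
    [26,-5.2,0],
    [30.9,-7.4,0],
    [35.5,-10,0],
    [40,-13,0],
  ],
  roll=[-4.5,-9,-13.5,-18,-22.5,-27,-31.5,-36],
  claw=[0,0,0,0,0,0,0,0],
)

```text
t: 6.45
eef_pos: [0.525, 0.0482, 0.0842]
tool_rot: [-0.001, 0.017, 1.0, -0.002]
contact_force: [-6.3, -6.2, 15.5]
gripper_width: 0.146
grasp_force: 51.0
```

Call:
send_rows(
  slide=[
    [0,0,0],
    [0,0,0],
    [0,0,0],
    [0,0,0],
    [0,0,0],
    [0,0,0],
    [0,0,0],
    [0,0,0],
  ],
  roll=[0,0,0,0,0,0,0,0],
  claw=[0,0,0,0,0,0,0,0],
)

```text
t: 7.12
eef_pos: [0.5247, 0.0481, 0.0842]
tool_rot: [-0.001, 0.019, 1.0, -0.002]
contact_force: [-9.0, -4.4, 17.9]
gripper_width: 0.148
grasp_force: 50.2
```

```bash
cat >> h.py <<'E'
def disc():
    "turntable axis from the bright disc's outline in both pictures (top edge z=.059)"
    for n,(cx,cy,rr) in {"top":(207,190,45),"side":(233,263,55)}.items():
        im=bot.read_camera(n);m=np.zeros(im.shape[:2],np.uint8);cv2.circle(m,(cx,cy),rr,1,-1)
        b=((im.min(2)>225)&(m>0)).astype(np.uint8)
        l=max(blobs(b),key=lambda t:t[0][4])[2].astype(np.uint8)
        c=cv2.convexHull(np.argwhere(l)[:,::-1].astype(np.int32)); e=cv2.fitEllipse(c)
        W=np.array([plane(n,p,.059)[:2] for p in c[:,0]]);(x,y),r=cv2.minEnclosingCircle(W.astype(np.float32))
        A=np.c_[2*W,np.ones(len(W))];s=np.linalg.lstsq(A,(W**2).sum(1),rcond=None)[0]
        print("disc",n,s[:2].round(4),"r",np.sqrt(s[2]+s[:2]@s[:2]).round(4),"enc",round(x,4),round(y,4),round(r,4))
E
python3 - <<'E'
from h import *
im=pointer();disc()
goto([.5353,-.0855,.083],88)
o=bot.get_obs();print(o["contact_force"],o["grasp_force"])
im2=bot.read_camera("side");cv2.imwrite("pics/e_s.png",im2[...,::-1]);cv2.imwrite("pics/e_t.png",im[...,::-1])
mk=mask(im2,"red");mk[:200]=0;ys,xs=np.nonzero(mk);P=np.array([plane("side",(x,y),.062)[:2] for x,y in zip(xs,ys)])
vx,vy,x0,y0=cv2.fitLine(P.astype(np.float32),cv2.DIST_L2,0,.01,.01).ravel();print("side line ang",np.degrees(np.arctan2(vy,vx))%180, "mean",P.mean(0))
mg=mask(im2,"green");ys,xs=np.nonzero(mg);print("green top rows",[(y,xs[ys==y].min(),xs[ys==y].max()) for y in range(ys.min(),ys.min()+6)])
mg=mask(im,"green");ys,xs=np.nonzero(mg);print("top green",[(y,xs[ys==y].min(),xs[ys==y].max()) for y in np.unique(ys)])
cv2.imwrite("pics/e.png",cv2.resize(np.hstack([im2[220:300,190:320],im[160:260,170:270][:80]]),None,fx=3.4,fy=3.4,interpolation=cv2.INTER_CUBIC)[...,::-1])
E
```

```text
n 64 line 206.6 via T 207.38 green 207.86 [0.4493 0.1344] offset line->G mm 1.79 T off line mm -0.81
disc top [0.5539 0.1896] r 0.0651 enc 0.5539 0.1898 0.0656
disc side [0.5526 0.1883] r 0.0664 enc 0.5514 0.1872 0.0681
t 7.27 pos [0.5247 0.0482 0.0842] y ang 87.88 q7 0.75 w 0.14280572423374593 slide [ -15.5 -133.2    1.7] roll -0.12
[-8.39310398 -4.35777518 17.06461231] 50.154812671244144
side line ang 19.370863 mean [0.49162736 0.16067401]
green top rows [(258, np.int64(303), np.int64(305)), (259, np.int64(302), np.int64(306)), (260, np.int64(301), np.int64(307)), (261, np.int64(301), np.int64(307)), (262, np.int64(301), np.int64(307)), (263, np.int64(301), np.int64(307))]
top green [(np.int64(241), np.int64(232), np.int64(233)), (np.int64(242), np.int64(230), np.int64(235)), (np.int64(243), np.int64(230), np.int64(235)), (np.int64(244), np.int64(229), np.int64(236)), (np.int64(245), np.int64(229), np.int64(238)), (np.int64(246), np.int64(229), np.int64(238)), (np.int64(247), np.int64(230), np.int64(238)), (np.int64(248), np.int64(231), np.int64(237)), (np.int64(249), np.int64(233), np.int64(237)), (np.int64(250), np.int64(234), np.int64(234))]
```

View pics/e.png

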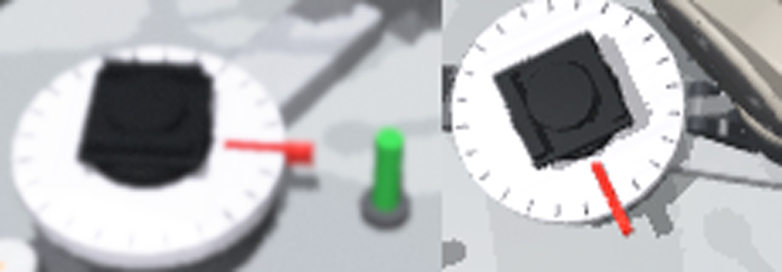

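In the crop the pointer is almost aimed at the post; the side half shows its line passing slightly below the stem (pointer tip (313,153), post (388,170)). I'll add 3° of wheel, then release in place and measure.

Call:
send_rows(
  slide=[
    [1.2,0,0],
    [2.4,0,0],
    [3.6,-0.1,0],
    [3.6,-0.1,0],
    [3.6,-0.1,0],
    [3.6,-0.1,0],
    [3.6,-0.1,0],
    [3.6,-0.1,0],
  ],
  roll=[-1,-2,-3,-3,-3,-3,-3,-3],
  claw=[0,0,0,0,0,0,0.2,0.4],
)

```text
t: 7.98
eef_pos: [0.5226, 0.0496, 0.0834]
tool_rot: [0.001, -0.009, 1.0, -0.0]
contact_force: [-0.2, 0.2, -0.1]
gripper_width: 0.328
grasp_force: 0.0
```

Call:
send_rows(
  slide=[
    [0,0,0],
    [0,0,0],
    [0,0,0],
    [0,0,0],
    [0,0,0],
    [0,0,0],
    [0,0,0],
    [0,0,0],
  ],
  roll=[0,0,0,0,0,0,0,0],
  claw=[0.45,0.45,0.45,0.45,0.45,0.45,0.45,0.45],
)

```text
t: 8.65
eef_pos: [0.5222, 0.05, 0.0829]
tool_rot: [-0.0, -0.009, 1.0, 0.0]
contact_force: [0.4, -0.4, 0.1]
gripper_width: 0.45
grasp_force: 0.0
```

```bash
python3 - <<'E'
from h import *
T=np.array([.5539,.1896])
for i in range(2): im=pointer(T)
im2=bot.read_camera("side")
# full-plane check in each picture: project axis->post line at pointer height and compare with red pixels
for n,I in(("top",im),("side",im2)):
    mk=mask(I,"red");mk[:200]=0;mk[:,:150]=0;ys,xs=np.nonzero(mk)
    P=np.c_[xs,ys].astype(np.float32);v=cv2.fitLine(P,cv2.DIST_HUBER,0,.01,.01).ravel()
    G=np.array([.450,.1346])
    for z in(.058,.062,.066):
        a=proj(n,[*T,z]);b=proj(n,[*G,z]);d=v[:2]*np.sign(v[:2]@(b-a))
        m=P.mean(0);cr=lambda u,w:float(u[0]*w[1]-u[1]*w[0])
        e=(b-a)/np.linalg.norm(b-a)
        print(n,z,"px dist of red mean from axis-post line",round(cr(e,m-a),2),"angle diff deg",round(np.degrees(np.arcsin(cr(e,d))),2),"frac",round(float(e@(m-a)/np.linalg.norm(b-a)),2))
goto([.5238,.0487,.083],90);print(bot.get_obs()["contact_force"])
E
```

```text
n 64 line 207.92 via T 207.62 green 207.82 [0.4493 0.1344] offset line->G mm 0.1 T off line mm 0.31
n 64 line 207.92 via T 207.62 green 207.82 [0.4493 0.1344] offset line->G mm 0.1 T off line mm 0.31
top 0.058 px dist of red mean from axis-post line 0.24 angle diff deg -0.46 frac 0.49
top 0.062 px dist of red mean from axis-post line 0.16 angle diff deg -0.46 frac 0.5
top 0.066 px dist of red mean from axis-post line 0.08 angle diff deg -0.46 frac 0.51
side 0.058 px dist of red mean from axis-post line -0.26 angle diff deg 3.89 frac 0.57
side 0.062 px dist of red mean from axis-post line 1.36 angle diff deg 3.89 frac 0.58
side 0.066 px dist of red mean from axis-post line 3.0 angle diff deg 3.9 frac 0.58
t 8.8 pos [0.5222 0.05   0.0829] y ang 91.04 q7 0.8 w 0.45000571198170736 slide [-1.6 -1.3 -0.1] roll 1.04
[0.31437842 0.54112447 0.70025452]
```

The pointer line passes 0.1 mm from the green post (207.9° against 207.8°), and the wheel is released. Lift and travel to the lever knob.

Call:
send_rows(
  slide=[
    [0,0,-15],
    [0,0,-45],
    [0,0,-80],
    [0,0,-110],
    [0,0,-120],
    [-5,20,-120],
    [-13,50,-120],
    [-22,80,-120],
  ],
  roll=[0,0,0,0,0,0,0,0],
  claw=[0.45,0.45,0.45,0.45,0.5,0.6,0.6,0.6],
)

```text
t: 9.47
eef_pos: [0.543, 0.1297, 0.2027]
tool_rot: [0.0, -0.007, 1.0, -0.001]
contact_force: [0.0, -0.4, 0.2]
gripper_width: 0.598
grasp_force: 0.0
```

Call:
send_rows(
  slide=[
    [-8,30,0],
    [-16,60,0],
    [-24,90,0],
    [-32,120,0],
    [-40,150,0],
    [-48,180,0],
    [-54,200,0],
    [-56,209,0],
  ],
  roll=[-6,-12,-18,-24,-30,-36,-42,-48],
  claw=[0.6,0.6,0.6,0.6,0.6,0.6,0.6,0.6],
)

```text
t: 10.13
eef_pos: [0.5942, 0.344, 0.2022]
tool_rot: [-0.0, -0.419, 0.908, 0.001]
contact_force: [-0.3, 0.3, 0.3]
gripper_width: 0.601
grasp_force: 0.0
```

Call:
send_rows(
  slide=[
    [0,0,0],
    [0,0,0],
    [0,0,0],
    [0,0,0],
    [0,0,0],
    [0,0,0],
    [0,0,0],
    [0,0,0],
  ],
  roll=[-6,-12,-14.5,-14.5,-14.5,-14.5,-14.5,-14.5],
  claw=[0.6,0.6,0.6,0.6,0.6,0.6,0.6,0.6],
)

```text
t: 10.8
eef_pos: [0.595, 0.3402, 0.2029]
tool_rot: [0.0, -0.526, 0.85, -0.0]
contact_force: [-0.9, -0.3, -0.2]
gripper_width: 0.599
grasp_force: 0.0
```

```bash
python3 - <<'E'
from h import *
goto([.5952,.3402,.068],153.6)
pointer(np.array([.5539,.1896]))
im=bot.read_camera("side");im2=bot.read_camera("top")
for n,I in(("side",im),("top",im2)):
    for s,ce,_ in blobs(mask(I,"orange")): print(n,s,ce)
cv2.imwrite("pics/f.png",cv2.resize(np.hstack([im[220:380,60:260],im2[100:260,60:260]]),None,fx=2,fy=2)[...,::-1])
E
```

```text
t 10.8 pos [0.595  0.3402 0.2029] y ang 153.49 q7 1.53 w 0.5987369113399297 slide [-1.000e-01 -2.000e-01  1.349e+02] roll -0.11
n 64 line 207.92 via T 207.62 green 207.74 [0.4493 0.1346] offset line->G mm -0.07 T off line mm 0.31
side [399, 18, 21, 23, 408] [408.6, 29.0]
side [345, 173, 7, 6, 37] [348.1, 175.3]
side [140, 297, 47, 27, 495] [156.2, 309.1]
top [118, 159, 40, 25, 280] [133.9, 170.8]
```

View pics/f.png

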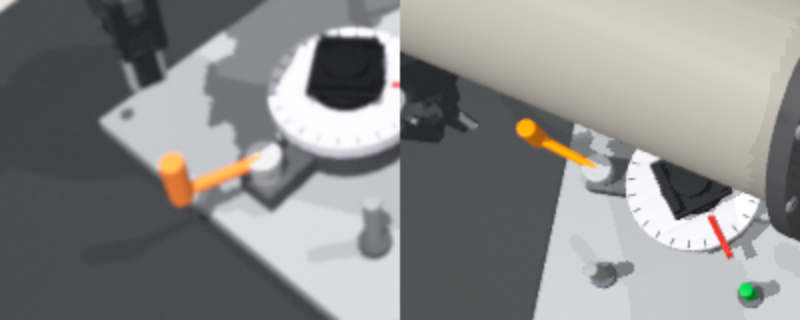

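The pointer is unchanged and the fingers are above the knob (side (172,165) in the crop). Descend and grip gently.

Call:
send_rows(
  slide=[
    [0,0,20],
    [0,0,50],
    [0,0,80],
    [0,0,105],
    [0,0,120],
    [0,0,130],
    [0,0,135],
    [0,0,135],
  ],
  roll=[0,0,0,0,0,0,0,0],
  claw=[0.6,0.6,0.6,0.6,0.6,0.6,0.6,0.6],
  force=25,
)

```text
t: 11.62
eef_pos: [0.5949, 0.3404, 0.0677]
tool_rot: [-0.0, -0.526, 0.85, 0.0]
contact_force: [-0.3, -0.7, 0.1]
gripper_width: 0.601
grasp_force: 0.0
```

Call:
send_rows(
  slide=[
    [0,0,0],
    [0,0,0],
    [0,0,0],
    [0,0,0],
    [0,0,0],
    [0,0,0],
    [0,0,0],
    [0,0,0],
  ],
  roll=[0,0,0,0,0,0,0,0],
  claw=[0.4,0.3,0.2,0,0,0,0,0],
  force=25,
)

```text
t: 12.28
eef_pos: [0.5955, 0.3411, 0.0694]
tool_rot: [0.001, -0.526, 0.85, 0.0]
contact_force: [0.0, -0.3, 6.0]
gripper_width: 0.199
grasp_force: 24.5
```

```bash
python3 - <<'E'
from h import *
goto([.5952,.3402,.068],153.6)
o,r=tool();L=np.array([.5671,.2838]);v=(o["eef_pos"][:2]-L);print("knob rel pivot",v,np.hypot(*v),np.degrees(np.arctan2(v[1],v[0])),"in tool xy mm",1000*(r.T@[*v,0])[:2])
# arc rows, clockwise about the pivot
for s in np.arange(6.5,90,6.5):
    a=np.radians(-s);R=np.array([[np.cos(a),-np.sin(a)],[np.sin(a),np.cos(a)]]);print(s,(1000*r.T@[*(R@v-v),0])[:2].round(1),end="; ")
E
```

```text
t 12.28 pos [0.5955 0.3411 0.0694] y ang 153.53 q7 1.45 w 0.19881339598794961 slide [ 0.9 -0.2  1.4] roll -0.07
knob rel pivot [0.02835466 0.05732534] 0.06395452752964305 63.68175502880093 in tool xy mm [-63.95418842   0.16415176]
6.5 [ 0.4 -7.2]; 13.0 [  1.6 -14.4]; 19.5 [  3.6 -21.4]; 26.0 [  6.4 -28.1]; 32.5 [  9.9 -34.4]; 39.0 [ 14.1 -40.3]; 45.5 [ 19.  -45.7]; 52.0 [ 24.5 -50.5]; 58.5 [ 30.4 -54.6]; 65.0 [ 36.8 -58.1]; 71.5 [ 43.5 -60.8]; 78.0 [ 50.5 -62.7]; 84.5 [ 57.7 -63.8];
```

Call:
send_rows(
  slide=[
    [0.4,-7.2,0],
    [1.6,-14.4,0],
    [3.6,-21.4,0],
    [6.4,-28.1,0],
    [9.9,-34.4,0],
    [14.1,-40.3,0],
    [19,-45.7,0],
    [24.5,-50.5,0],
  ],
  roll=[6.5,13,19.5,26,32.5,39,45.5,52],
  claw=[0,0,0,0,0,0,0,0],
)

```text
t: 12.95
eef_pos: [0.6297, 0.2957, 0.0693]
tool_rot: [0.001, -0.098, 0.995, -0.0]
contact_force: [-2.7, -1.9, 7.6]
gripper_width: 0.201
grasp_force: 24.8
```

Call:
send_rows(
  slide=[
    [0.2,-4.5,0],
    [0.6,-8.9,0],
    [1.4,-13.3,0],
    [2.5,-17.6,0],
    [3.5,-20.8,0],
    [4,-22.3,0],
    [4,-22.3,0],
    [4,-22.3,0],
  ],
  roll=[4,8,12,16,19,20.5,20.5,20.5],
  claw=[0,0,0,0,0,0,0,0],
)

```text
t: 13.62
eef_pos: [0.6302, 0.2736, 0.0694]
tool_rot: [0.001, 0.078, 0.997, 0.0]
contact_force: [-1.5, -1.5, 7.2]
gripper_width: 0.2
grasp_force: 24.8
```

```bash
python3 - <<'E'
from h import *
goto([.6315,.2748,.068],82)
o,r=tool();L=np.array([.5671,.2838]);v=(o["eef_pos"][:2]-L);print("knob rel pivot",v,np.hypot(*v),np.degrees(np.arctan2(v[1],v[0])),o["contact_force"],o["grasp_force"])
pointer(np.array([.5539,.1896]))
E
```

```text
t 13.62 pos [0.6302 0.2736 0.0694] y ang 81.05 q7 0.4 w 0.19980672106768751 slide [-1.1  1.4  1.4] roll -0.95
knob rel pivot [ 0.0630848  -0.01017645] 0.06390033313462046 -9.163659317994284 [-1.50132969 -1.45603743  7.1811507 ] 24.789143800735474
n 64 line 207.92 via T 207.62 green 207.74 [0.4493 0.1346] offset line->G mm -0.07 T off line mm 0.31
```

No clear stop force yet, so I'll push a few mm further.

Call:
send_rows(
  slide=[
    [0.1,-1,0],
    [0.2,-2,0],
    [0.3,-3,0],
    [0.4,-4,0],
    [0.5,-5,0],
    [0.5,-5,0],
    [0.5,-5,0],
    [0.5,-5,0],
  ],
  roll=[0,0,0,0,0,0,0,0],
  claw=[0,0,0,0,0,0,0,0],
)

```text
t: 14.33
eef_pos: [0.63, 0.2735, 0.0696]
tool_rot: [0.002, 0.077, 0.997, 0.005]
contact_force: [5.4, 12.2, -0.5]
gripper_width: 0.201
grasp_force: 24.6
```

The knob did not move and the force rose to 12 N, so it is at the stop. Relax, release and lift.

Call:
send_rows(
  slide=[
    [-0.3,3,0],
    [-0.5,5,0],
    [-0.5,5,0],
    [-0.5,5,0],
    [-0.5,5,0],
    [-0.5,5,0],
    [-0.5,5,0],
    [-0.5,5,0],
  ],
  roll=[0,0,0,0,0,0,0,0],
  claw=[0,0,0.2,0.35,0.5,0.5,0.5,0.5],
)

```text
t: 15.0
eef_pos: [0.6296, 0.2728, 0.0675]
tool_rot: [-0.0, 0.078, 0.997, -0.0]
contact_force: [0.0, -0.5, -0.9]
gripper_width: 0.502
grasp_force: 0.0
```

Call:
send_rows(
  slide=[
    [0,0,-10],
    [0,0,-35],
    [0,0,-70],
    [0,0,-105],
    [0,0,-130],
    [0,0,-150],
    [0,0,-160],
    [0,0,-160],
  ],
  roll=[0,0,0,0,0,0,0,0],
  claw=[0.5,0.5,0.5,0.5,0.5,0.5,0.5,0.5],
)

```text
t: 15.67
eef_pos: [0.6306, 0.2742, 0.2311]
tool_rot: [0.002, 0.078, 0.997, 0.001]
contact_force: [0.2, 0.7, -0.7]
gripper_width: 0.501
grasp_force: 0.0
```

Call:
send_rows(
  slide=[
    [0,0,0],
    [0,0,0],
    [0,0,0],
    [0,0,0],
    [0,0,0],
    [0,0,0],
    [0,0,0],
    [0,0,0],
  ],
  roll=[0,0,0,0,0,0,0,0],
  claw=[0.5,0.5,0.5,0.5,0.5,0.5,0.5,0.5],
)

```text
t: 16.33
eef_pos: [0.6298, 0.2733, 0.2278]
tool_rot: [-0.0, 0.078, 0.997, -0.0]
contact_force: [0.6, 0.4, 0.2]
gripper_width: 0.495
grasp_force: 0.0
```

```bash
python3 - <<'E'
from h import *
pointer(np.array([.5539,.1896]))
im=bot.read_camera("side");cv2.imwrite("pics/g.png",im[...,::-1])
for s,ce,_ in blobs(mask(im,"orange")): print(s,ce)
print(proj("side",[.631,.2745,.084]),bot.get_obs()["contact_force"])
E
```

```text
n 64 line 207.92 via T 207.62 green 207.74 [0.4493 0.1346] offset line->G mm -0.07 T off line mm 0.31
[554, 3, 6, 10, 57] [556.5, 7.4]
[399, 18, 21, 23, 408] [408.6, 29.0]
[344, 172, 8, 7, 42] [347.7, 175.0]
[154, 258, 36, 38, 385] [166.8, 275.9]
[159.34516317 267.00678915] [ 0.86266905  0.42884549 -0.51288877]
```

View pics/g.png

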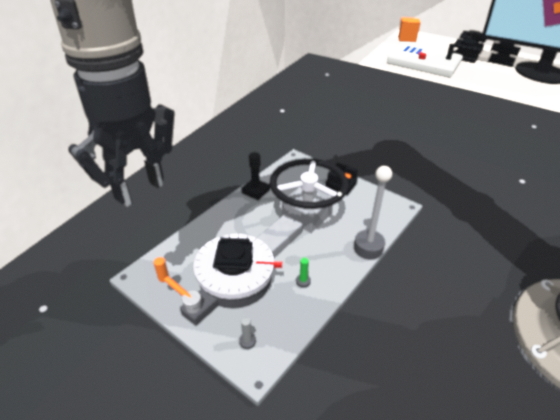

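The lever is at its stop (knob at (160,267), as projected) and the pointer (280,265) aims at the green post (304,270). All bystanders are standing where they were, and the gripper is clear.

```bash
python3 -c "
from station import bot
print(bot.hand_in())"
```

```text
the job is handed in; nothing more can be done
None
```

The job is handed in (no verdict was returned): the pointer measured within about 0.5 mm of the green post's axis, the wheel is released, the clamp lever is at its stop, and the sphere and jigs look undisturbed.

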